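# Crank the specimen stage to its parking mark and fit the transport lock

## Robot

A 6-joint arm with a two-finger parallel gripper is mounted at the origin on the work surface. World frame = base frame: x ahead of the robot, y to its left, z up, the work surface at z = 0. Lengths are in m, angles in rad, forces in N, time in s.
With the tool pointing down it reaches from about 0.375 to 0.825 m from the base axis. Payload 5.5 kg.
Tool frame: the origin (TCP) lies on the centre line of the jaws, within the pads' length; the fingertips stand 25 mm ahead of it and the grasp point (between the pads) lies 6 mm ahead of it; z points along the fingers, y is the line along which they close (so a half turn about z gives the same grasp; the last joint's range is limited). The gripper opens to 85 mm and grips with 20 to 120 N. Pads are 22 mm wide; open, the fingers measure 114 mm over their backs; the gripper's body (76 mm by 85 mm) begins 54 mm behind the grasp point. The pads swing forward as they close: fully open they stand 13 mm farther back than shut.
Start: joints at [1.287, 0.314, -0.047, 1.21, 0, 1.571], TCP at [0.168, 0.576, 0.256] pointing down, gripper open.
Joint ranges: [-2.67, 2.67], [-0.69, 1.73], [-1.03, 1.25], [-2.08, 2.16], [-1.42, 1.45], [-3.14, 3.14]. Speed limits (rad/s): [2.39, 2.39, 3.01, 3.14, 3.14, 3.14].

## Interface

Orientations are given as a unit quaternion [x, y, z, w].
In Python, from station import readout, optics, manip, recognise gives the robot as it stands.
- The arm moves only by the tool move_arm, never from a script. Its argument "rows" is text: rows parted by semicolons, each of 7 numbers parted by spaces: the shift along the tool's x, y, z in cm, then the turn, a rotation vector about the tool's x, y, z in degrees, then the finger opening in cm, from 0 to 8.54. In form: x y z rx ry rz grip; .... A call has 1 to 8 rows; each row is the pose to reach, as a shift and turn from the pose commanded when the call began, along the tool's axes at that moment; what a row does not reach only later rows make up. A row lasts 1/10 s, in which the tool goes at most 50 mm and 8.59 degrees, less where a joint would pass 70% of its speed; a pose out of reach is approached as far as the arm can. A call with a gripper value outside its range is refused whole. The fingers move at their own pace and stop on an object; "squeeze" is the grip in N (left out, the last holds). Time passes only in rows, so rows that repeat a pose let the fingers close. It gives the time, the measured TCP pose, the force, the opening and the grip force at its end, in the units of the state.
- readout.observe(): the state, without advancing time (a new reading comes with each control period).
- optics.grab_frame(name): name is "side" or "top" or "wrist"; returns the picture (400x640x3 uint8, red, green, blue); there is no depth.
- optics.get_calibration(name): a dict with "intrinsics" (3x3 intrinsics, pixels), "origin" and "orientation" of the camera in the world. Camera axes: x right, y down, z forward; pixel columns grow to the right and rows downward; lengths in m; the calibration is good to about 2 mm. A picture is of the moment at which its call begins: read the wrist's pose just before it. get_calibration takes no time and is no camera call; for the wrist camera it gives the pose at the moment of the call.
- manip.close_job(): hands the job in; it is judged then, once.
Trained networks look in the newest picture that a camera, given by its name, has taken for a name from the list of things; names that differ only in an ending like _2 or _b are one class to them, and where a whole thing is asked for, a point or a joint stands for the part that bears it (a point fixed in the world has none). Each returns a list of dicts, best first, with "p" (0 to 1); they miss things now and then, are a little off and sometimes report something else, mostly with a low value. They report only what shows in the picture. A call takes as long as a camera call. They do not tell look-alikes from the thing itself.
- recognise(label, camera): "extent" ([left, top, right, bottom] in pixels, round what is visible of it).
The state is a dict: "t": time; "joint_positions": joint angles; "joint_velocities": joint speeds; "effort": joint torques, N m; "tool_pos": TCP position; "tool_rot": TCP orientation; "contact_force": force on the tool from outside, world axes, zero at the start; "moment": the same for the moment, N m; "gripper_width": finger opening in m; "grip_force": force on a finger pad.
Only numpy, scipy, OpenCV 4.12 (cv2) and the standard library are available. Lean on these libraries where they do the work, as an engineer would, in place of code of your own. Each camera call takes 0.05 s, during which the arm holds its last target. There are 200 camera calls.

## Task

Park the specimen stage for transport: crank the black handwheel clockwise (as you look at its face), regrasping as often as needed, until the blue carriage's yellow lines meet the red lines on the rails and its slot lies over the slot beneath. Then take the orange T-key from its rest, put its head down through both slots until the collar rests on the carriage, give it a quarter turn so that it locks, and let go of it. Move the carriage only by the wheel, never by pushing it with the fingers, and leave the other things on the bench where they are.

Things in the scene. Friction and masses are not known exactly. Their poses are not given: they have to be found in the camera images.
- unit: White stage unit fixed to the bench; origin at bench level, z up. In its frame: on the -y side the slide stage: aluminium bed plate, top 50 mm up, x -58 to 58, y -200 to 0 mm, with dark side rails 10 mm wide, 60 mm high, along y at x = -53 and 53 mm; on the +y side (y 30 to 170 mm) the sloping console of the handwheel, which faces -x and up.
- wheel_centre (a point): Centre of the handwheel, mid-height of its rim, at (20, 100, 135) mm in the unit's frame, axes as the unit's. The wheel's axis leans 30 deg from vertical, along (-0.5, 0, 0.866). Black rim: radius 49 to 61 mm, 14 mm thick along the axis, 40 mm in front of the console. Steel hub: radius 13 mm, 10 mm proud of mid-height. Three spokes 8 mm wide; fingers fit between them.
- wheel (a joint): Handwheel angle, rad; grows when turned clockwise as seen facing it. 0 = carriage parked; starts between -3.6 and -2.4; stops at -4.2 and 0.6; stays where left (friction 0.22 N m, about 4 N at the rim). Moves the carriage 12 mm per rad. At 0 the one yellow spoke points uphill, along (0.866, 0, 0.5) in the unit's frame; the two aluminium spokes stand 120 deg either side.
- lamp_head (a point): Middle of the underside of the white lamp head that overhangs the wheel's far half; fixed, 92 x 70 mm (unit's x, y), 36 mm high, underside 260 mm above the bench (a black lens hangs 10 mm below), centre at (111, 100) mm in the unit's frame; its 30 x 40 mm column stands at (142, 100) mm. Axes as the unit's.
- carriage: Blue carriage plate, 94 mm (x) by 110 mm (y), 8 mm thick, sliding along the unit's y on the bed plate, towards +y as the wheel is turned clockwise. Origin at the centre of its underside, 50 mm above the bench, in the middle of its slot: 35 mm long (x), 14 mm wide (y), right through. Yellow lines beside the slot. Parked when the origin is at point base_slot.
- base_slot (a point): Centre of the slot in the bed plate beneath, on the plate's upper face, at (0, -100, 50) mm in the unit's frame, axes as the unit's; slot 35 mm long (x), 14 mm wide (y), plate 8 mm thick, hollow below. Red lines across the rails at its y.
- key: Loose T-key, 70 to 120 g, upright. Origin under the centre of its T-head, z up, x along the head. Upwards: steel head 30 (x) by 10 by 8 mm; round shank of 10 mm; steel collar of 32 mm diameter, z 28 to 32 mm; orange flat handle 34 (x) by 12 mm, z 32 to 68 mm, in line with the head. Fully home, the collar rests on the carriage and the origin is 30 mm above the bench; locked when the handle lies across the slot.
- key_rest: Grey block 70 x 50 x 34 mm fixed to the bench with a slot along its x, in which the key stands, collar on the block's top (key origin 6 mm above the bench). Origin at the centre of its underside. Left or right of the stage unit.
- mouse: Grey computer mouse, round, 62 mm across, 36 mm high; bystander, origin at the underside.
- slide_tray: White open tray for slides, 90 x 140 x 30 mm; bystander, origin at the underside.
- oil_bottle: Small amber bottle, 34 mm across, 75 mm high; bystander, origin at the underside.
- dish: Shallow glass dish, 90 mm across, 16 mm high; bystander, origin at the underside.
- pen_cup: Black cup, 72 mm across, 95 mm high; bystander, origin at the underside.
Not all that is in view belongs to the job. There is more than one size of the key; the job needs the smallest.

How it is judged:
By the outcome, as a careful person would: the job done as asked, in the order asked, and still so for the second after the job is handed in, with the robot touching nothing.
It also fails if it takes over 72 s, if anything falls off the work surface, if the arm or the gripper's body presses on something with over 40 N, if the wrist force passes 120 N, or if a joint passes its speed limit or range.

## Working session

There is one attempt and no reset: what is moved stays moved. The work goes in short steps, Python scripts to look and compute and a tool call to move; the robot and the scene stay as the last step left them, time stands still between calls to the robot, and variables do not carry over. Pictures are saved under pics/ and viewed, at most 11 in all, crops included, and the job is handed in when it is done.

Besides the shell and the picture viewer there is one more tool, called after "Call:" by a JSON object that holds its "fn" and its "kwargs", one argument or row to a line. move_arm: Moves the arm, as the interface text tells. Its arguments: {"type":"object","properties":{"rows":{"type":"string"},"squeeze":{"type":"number"}},"required":["rows"]}

```bash
ls; mkdir -p pics
python3 - <<'E'
from station import readout, optics, manip, recognise
import cv2
s=readout.observe();print(s)
for n in ("side","top"):
    im=optics.grab_frame(n);cv2.imwrite(f"pics/{n}0.png",im[:,:,::-1])
    c=optics.get_calibration(n);print(n,c)
    for l in ["unit","wheel","carriage","key","key_rest","lamp_head","mouse","pen_cup","slide_tray","oil_bottle","dish"]:
        print(l,[(r["extent"],round(r["p"],2)) for r in recognise(l,n)][:4])
print(readout.observe()["t"])
E
```

```text
pics
{'t': 0.0, 'joint_positions': array([ 1.28703529e+00,  3.14232818e-01, -4.80274136e-02,  1.21021217e+00,
        1.74223340e-05,  1.57082669e+00]), 'joint_velocities': array([-7.77382027e-04, -4.08567412e-04, -4.49396232e-04, -4.27411097e-05,
        6.06415696e-04, -1.16103045e-03]), 'effort': array([-6.08316295e-04, -5.39586854e+01,  3.39751196e+01,  1.92428642e-02,
       -1.14545937e-04, -2.25805316e-06]), 'tool_pos': array([0.16783157, 0.57551236, 0.25545311]), 'tool_rot': array([ 1.41419971e-01,  9.89949337e-01, -8.28385637e-04, -1.27113560e-04]), 'contact_force': array([0.35113503, 0.26597418, 0.10169005]), 'moment': array([ 0.00759656, -0.01108058, -0.0003933 ]), 'grip_force': 0.0, 'gripper_width': 0.08524732914250246}
side {'intrinsics': array([[420.39280995,   0.        , 316.6932987 ],
       [  0.        , 420.39280995, 203.21135288],
       [  0.        ,   0.        ,   1.        ]]), 'origin': array([0.18363226, 0.6187033 , 1.05963004]), 'orientation': array([-0.24139945,  0.90532518, -0.33703528,  0.09230303])}
unit [([233.4, 182.4, 359.0, 294.1], 0.83)]
wheel [(
[... 1004 characters left out ...]
252.2, 149.2, 378.8, 238.0], 0.65), ([160.9, 190.9, 186.0, 217.7], 0.19)]
wheel [([255.3, 194.7, 296.7, 233.6], 0.93), ([338.5, 198.4, 378.2, 229.1], 0.27)]
carriage [([337.7, 195.4, 381.0, 230.4], 0.79)]
key [([229.8, 240.0, 242.9, 251.3], 0.61), ([188.9, 275.5, 208.0, 296.5], 0.59)]
key_rest [([197.3, 238.2, 219.2, 264.4], 0.71)]
lamp_head [([253.9, 150.7, 381.5, 238.4], 0.66)]
mouse [([251.7, 148.7, 379.7, 236.1], 0.58), ([418.1, 251.1, 439.0, 273.5], 0.56)]
pen_cup [([449.1, 194.0, 482.0, 222.9], 0.75)]
slide_tray [([354.9, 141.6, 402.8, 175.9], 0.95)]
oil_bottle []
dish [([197.1, 237.8, 218.2, 266.1], 0.65), ([159.4, 193.3, 186.1, 216.5], 0.64), ([338.0, 198.5, 379.5, 230.9], 0.57)]
1.2
```

Run:
```python
import cv2
a=cv2.imread("pics/top0.png")[130:320,140:500];cv2.imwrite("pics/t1.png",cv2.resize(a,None,fx=2.2,fy=2.2,interpolation=2))
a=cv2.imread("pics/side0.png")[150:400,180:420];cv2.imwrite("pics/s1.png",cv2.resize(a,None,fx=2.4,fy=2.4,interpolation=2))
```

```text
(no output)
```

View pics/t1.png

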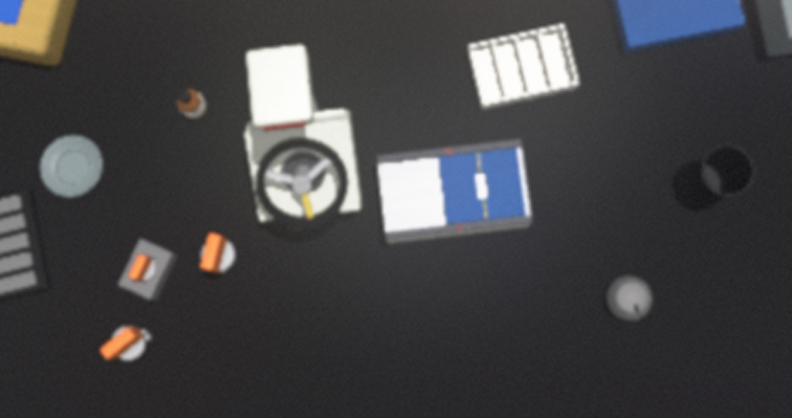

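View pics/s1.png

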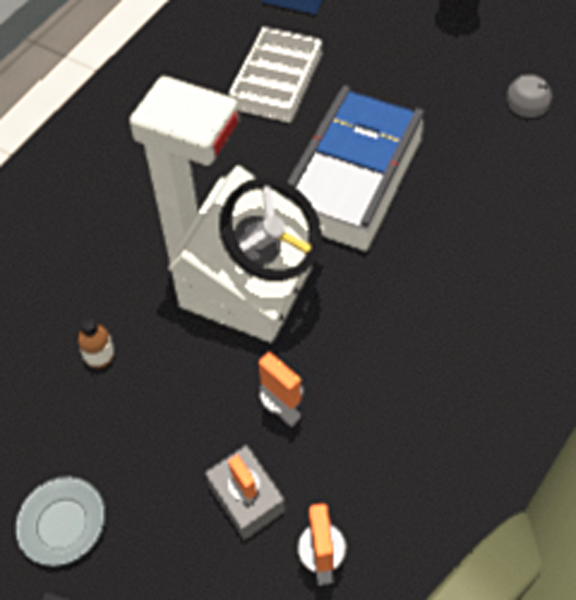

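```bash
cat > h.py <<'E'
import numpy as np, cv2
from scipy.spatial.transform import Rotation as R
from scipy.optimize import least_squares
from station import readout, optics, manip, recognise
def proj(c,P):
    P=np.atleast_2d(P); p=R.from_quat(c["orientation"]).inv().apply(P-c["origin"])
    return (p/p[:,2:])[:,:2]@c["intrinsics"][:2,:2].T+c["intrinsics"][:2,2]
def ray(c,uv,z):
    d=R.from_quat(c["orientation"]).apply(np.linalg.inv(c["intrinsics"])@[uv[0],uv[1],1]); o=np.array(c["origin"])
    return o+d*(z-o[2])/d[2]
def U(u,p): # unit pose (x,y,yaw), p in mm -> world m
    return R.from_euler('z',u[2]).apply(np.atleast_2d(p)/1e3)+[u[0],u[1],0]
def tgt(pos,Rm):
    "shift cm / rotvec deg from current tool pose"
    s=readout.observe(); r=R.from_quat(s["tool_rot"])
    return np.round(r.inv().apply(np.array(pos)-s["tool_pos"])*100,2), np.round((r.inv()*R.from_matrix(Rm)).as_rotvec(degrees=True),1)
E
python3 - <<'E'
from h import *
ct,cs=[optics.get_calibration(n) for n in("top","side")]
T=lambda x,y:(140+x/2.2,130+y/2.2); S=lambda x,y:(180+x/2.4,150+y/2.4)
pts=[(ct,(58,0,60),T(378,157)),(ct,(58,-200,60),T(521,142)),(ct,(-58,-200,60),T(530,224)),(ct,(-58,0,60),T(386,236)),
(ct,(20-5,100,143.7),T(301,183)),(cs,(15,100,143.7),S(273,226)),(ct,(157,135,296),T(247,50)),(ct,(157,65,296),T(305,44)),
(cs,(157,65,296),S(165,77)),(cs,(65,65,296),S(238,100)),(cs,(157,135,296),S(132,122)),
(cs,(58,-200,60),S(345,88)),(cs,(-58,-200,60),S(423,112)),(ct,(53,-100,60),T(449,150)),(ct,(-53,-100,60),T(459,229))]
f=lambda u:np.concatenate([(proj(c,U(u,p))[0]-m) for c,p,m in pts])
r=least_squares(f,[.5,.05,0],loss="soft_l1");u=r.x;print(u,np.degrees(u[2]));print(f(u).reshape(-1,2).round(1).tolist())
print("wheel",U(u,(20,100,135)),"slot",U(u,(0,-100,50)))
# key
for c,m in((ct,(197.3+219.2,238.2+264.4)),(cs,(266.1+295.4,340.3+372.9))): print("rest",ray(c,np.array(m)/2,.02))
print("handle top", ray(ct,T(142,268),.06), ray(cs,S(242,472),.06))
w=optics.get_calibration("wrist");s=readout.observe();r=R.from_quat(s["tool_rot"])
print("wristcam in tool",r.inv().apply(w["origin"]-s["tool_pos"]),(r.inv()*R.from_quat(w["orientation"])).as_matrix().round(3),w["intrinsics"])
cy=ray(ct,T(481,186),.058); print("carriage y in unit mm",R.from_euler('z',-u[2]).apply(cy-[u[0],u[1],0])*1e3)
yt=T(309,212);E
E
sed -i '/^yt/d' h.py
```

```text
[ 0.55779464 -0.01349943  0.10849671] 6.216403754664667
[[-0.6, -0.2], [-0.3, -0.6], [0.6, -0.2], [-0.2, 1.6], [-0.0, 1.2], [0.9, 0.2], [-0.7, 0.0], [-0.2, -0.3], [-1.4, -1.6], [0.7, -0.5], [-2.1, -1.3], [0.1, -0.8], [1.0, -0.3], [-0.0, 1.0], [-0.5, -0.5]]
wheel [[0.56684864 0.08807825 0.135     ]] slot [[ 0.56862304 -0.11291143  0.05      ]]
rest [0.46559985 0.31368427 0.02      ]
rest [0.46295294 0.32223598 0.02      ]
handle top [0.46107405 0.31416839 0.06      ] [0.46532144 0.31319997 0.06      ]
wristcam in tool [ 0.07750389 -0.00037052 -0.11700554] [[ 0.001 -0.953 -0.302]
 [ 1.     0.001 -0.001]
 [ 0.001 -0.302  0.953]] [[336.33059601   0.         319.5935197 ]
 [  0.         336.33059601 200.18527596]
 [  0.           0.           1.        ]]
carriage y in unit mm [   1.4428154  -138.49960148   58.        ]Traceback (most recent call last):
  File "<stdin>", line 17, in <module>
NameError: name 'E' is not defined
```

```bash
cat >> h.py <<'E'
u0=np.array([0.5578,-0.0135,0.1085])
def pose(u,phi,rad,back,out):
    "TCP pose on wheel: cw angle phi deg from uphill, radius mm, back mm along axis; out=+1 tool x outward"
    Ru=R.from_euler('z',u[2]).as_matrix(); a=np.radians(phi)
    e1=np.array([.866,0,.5]); n=np.array([-.5,0,.866]); r=np.cos(a)*e1-np.sin(a)*np.array([0,1,0])
    p=U(u,np.array([20,100,135])+rad*r+(back+6)*n)[0]
    x=out*r; z=-n; M=Ru@np.stack([x,np.cross(z,x),z],1); return p,M
E
python3 - <<'E'
from h import *
for o in(1,-1):
    p,M=pose(u0,57,31,80,o);print(p,tgt(p,M))
E
```

```text
[0.54145726 0.05915876 0.21791791] (array([-50.33, -39.16,   3.84]), array([  30.5,  -25.3, -141.2]))
[0.54145726 0.05915876 0.21791791] (array([-50.33, -39.16,   3.84]), array([-19.5, -23.4,  33.7]))
```

Call:
{"fn": "move_arm", "kwargs": {
  "rows": "-3.9 -3 0 0 0 0 8.5; -7.8 -6 0 0 0 0 8.5; -11.7 -9 0 0 0 0 8.5; -15.6 -12 0 0 0 0 7; -19.5 -15 0 0 0 0 6; -23.4 -18 0 0 0 0 5; -27.3 -21 0 0 0 0 5; -31.2 -24 0 0 0 0 5"
}}

```text
t: 2.0
tool_pos: [0.4012, 0.2566, 0.2566]
tool_rot: [0.141, 0.99, 0.0, 0.0]
contact_force: [1.0, -0.1, -0.2]
gripper_width: 0.0502
grip_force: 0.0
```

Run:
```python
from h import *
s=readout.observe();print(s["joint_positions"],s["tool_pos"],s["t"])
for o in(1,-1):
    p,M=pose(u0,57,31,110,o);print(tgt(p,M))
```

```text
[ 5.68908242e-01  8.02519411e-02 -3.33973832e-01  1.15565782e+00
  3.31259604e-05  8.52462044e-01] [0.40120897 0.25655681 0.25662079] 2.0
(array([-17.6 , -15.6 ,   1.27]), array([  30.5,  -25.3, -141.2]))
(array([-17.6 , -15.6 ,   1.27]), array([-19.4, -23.4,  33.7]))
```

Call:
{"fn": "move_arm", "kwargs": {
  "rows": "-17.6 -15.6 1.2 30.5 -25.3 -141.2 5; -17.6 -15.6 1.2 30.5 -25.3 -141.2 5; -17.6 -15.6 1.2 30.5 -25.3 -141.2 5; -17.6 -15.6 1.2 30.5 -25.3 -141.2 4; -17.6 -15.6 1.2 30.5 -25.3 -141.2 4; -17.6 -15.6 1.2 30.5 -25.3 -141.2 4; -17.6 -15.6 1.2 30.5 -25.3 -141.2 4; -17.6 -15.6 1.2 30.5 -25.3 -141.2 4"
}}

```text
t: 2.8
tool_pos: [0.5257, 0.0588, 0.2443]
tool_rot: [-0.419, 0.895, -0.129, 0.079]
contact_force: [-1.1, 0.1, 0.1]
gripper_width: 0.0398
grip_force: 0.0
```

Run:
```python
from h import *
s=readout.observe();print(s["joint_positions"],s["tool_pos"],s["t"])
for o in(1,):
    p,M=pose(u0,57,31,110,o);print(tgt(p,M))
```

```text
[ 0.23876135  0.01760533 -0.46874965  0.87324716 -0.22166055 -0.65987049] [0.52573656 0.05875093 0.24428782] 2.8
(array([ 0.04, -0.12,  0.08]), array([ 16.3, -13.5, -75.4]))
```

Call:
{"fn": "move_arm", "kwargs": {
  "rows": "0 -0.1 0.1 16.3 -13.5 -75.4 4; 0 -0.1 0.1 16.3 -13.5 -75.4 4; 0 -0.1 0.1 16.3 -13.5 -75.4 4; 0 -0.1 0.1 16.3 -13.5 -75.4 4; 0 -0.1 0.1 16.3 -13.5 -75.4 4; 0 -0.1 0.1 16.3 -13.5 -75.4 4; 0 -0.1 0.1 16.3 -13.5 -75.4 4; 0 -0.1 0.1 16.3 -13.5 -75.4 4"
}}

```text
t: 3.6
tool_pos: [0.5262, 0.0586, 0.2438]
tool_rot: [0.836, -0.488, 0.215, -0.132]
contact_force: [0.6, -0.9, -0.1]
gripper_width: 0.0398
grip_force: 0.0
```

Run:
```python
from h import *
s=readout.observe();print(s["joint_positions"],s["tool_pos"],s["t"])
for o in(1,):
    p,M=pose(u0,57,31,110,o);print(tgt(p,M))
im=optics.grab_frame("wrist");cv2.imwrite("pics/w1.png",im[:,:,::-1]);np.save("w1.npy",im)
print(recognise("wheel","wrist"))
c=optics.get_calibration("wrist")
import json;json.dump({k:np.array(v).tolist() for k,v in c.items()},open("w1.json","w"))
p,_=pose(u0,0,0,-6,1);print(proj(c,p))
```

```text
[ 0.14535488 -0.18808873 -0.74554897  0.50713724 -0.05974675 -1.95542644] [0.5262299  0.05857304 0.24375713] 3.6
(array([0.11, 0.02, 0.  ]), array([ 1.9, -1.7, -9.1]))
[{'extent': [234.7, 162.3, 405.7, 322.4], 'p': 0.95}]
[[319.22231008 247.67307262]]
```

View pics/w1.png

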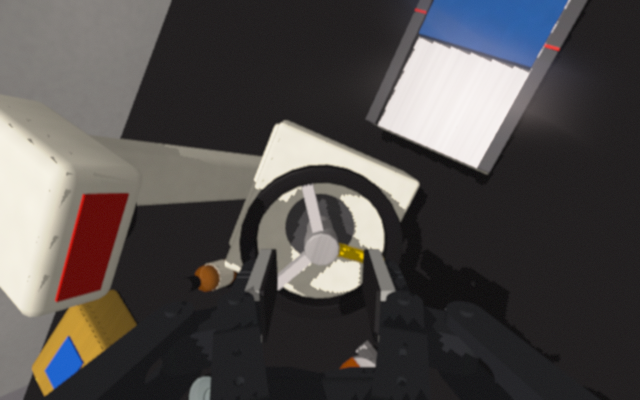

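Run:
```python
from h import *
import json
c={k:np.array(v) for k,v in json.load(open("w1.json")).items()}
C,M=pose(u0,0,0,-6,1);n=-M[:,2];e1=M[:,0];y=np.cross(n,e1)
o=c["origin"]
for uv in((306,187),(364,254),(278,288),(243,245),(403,245),(322,166),(320,246)):
    d=R.from_quat(c["orientation"]).apply(np.linalg.inv(c["intrinsics"])@[*uv,1]); q=o+d*((C-o)@n)/(d@n)-C
    print(uv,np.degrees(np.arctan2(-q@y,q@e1)).round(1),(np.linalg.norm(q)*1e3).round(1))
```

```text
(306, 187) 55.1 48.2
(364, 254) 165.9 34.8
(278, 288) -69.7 46.6
(243, 245) -20.6 57.3
(403, 245) 155.3 64.0
(322, 166) 68.3 62.5
(320, 246) 89.9 1.5
```

```bash
python3 - <<'E'
from h import *
import json
c={k:np.array(v) for k,v in json.load(open("w1.json")).items()}
im=cv2.cvtColor(np.load("w1.npy"),cv2.COLOR_RGB2HSV)[225:290,325:375].astype(int)
m=(im[...,0]>18)&(im[...,0]<32)&(im[...,1]>150)&(im[...,2]>90);ys,xs=np.nonzero(m);print("yellow",len(xs),xs.mean()+325,ys.mean()+225)
for f in(46,50,54,58): print(f,[proj(c,pose(u0,f+k,r,-6,1)[0])[0].round(1).tolist() for k,r in((0,31),(0,45),(120,25),(-120,40))])
p,M=pose(u0,52,28,20,1);print(tgt(p,M))
E
python3 - <<'E'
import cv2
a=cv2.imread("pics/w1.png")[155:315,225:415];cv2.imwrite("pics/w1c.png",cv2.resize(a,None,fx=3.5,fy=3.5,interpolation=2))
E
```

```text
yellow 311 350.90996784565914 252.65273311897107
46 [[304.5, 211.2], [297.5, 194.0], [351.5, 252.3], [286.6, 284.7]]
50 [[307.2, 210.3], [301.6, 192.6], [351.0, 254.3], [283.8, 282.6]]
54 [[310.1, 209.6], [305.8, 191.5], [350.3, 256.4], [281.3, 280.3]]
58 [[313.0, 209.0], [310.0, 190.7], [349.5, 258.3], [278.8, 277.9]]
(array([-0.6 , -0.56,  8.97]), array([  2.1,  -1.7, -14.5]))
```

View pics/w1c.png

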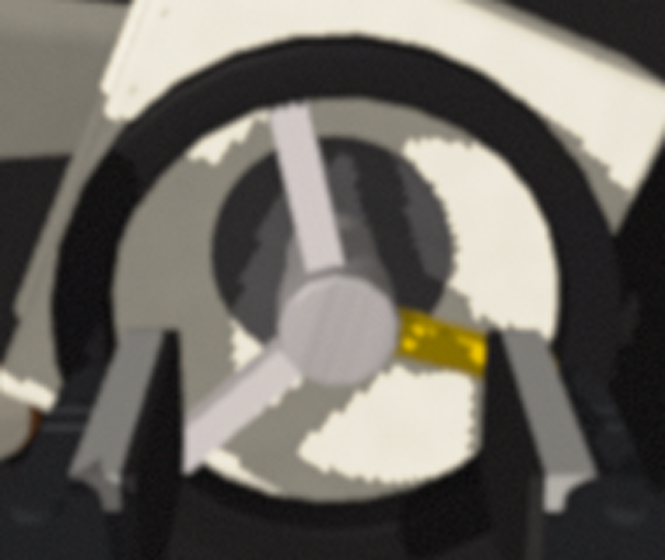

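Call:
{"fn": "move_arm", "kwargs": {
  "rows": "-0.6 -0.45 3 2.1 -1.7 -13.5 2.0; -0.6 -0.45 5 2.1 -1.7 -13.5 2.0; -0.6 -0.45 5 2.1 -1.7 -13.5 2.0; -0.6 -0.45 6 2.1 -1.7 -13.5 2.0; -0.6 -0.45 8 2.1 -1.7 -13.5 2.0; -0.6 -0.45 9.5 2.1 -1.7 -13.5 2.0; -0.6 -0.45 10.8 2.1 -1.7 -13.5 2.0; -0.6 -0.45 10.8 2.1 -1.7 -13.5 2.0"
}}

```text
t: 4.5
tool_pos: [0.58, 0.067, 0.149]
tool_rot: [0.886, -0.384, 0.224, -0.128]
contact_force: [-0.5, 0.4, 0.2]
gripper_width: 0.0198
grip_force: 0.0
```

Run:
```python
from h import *
s=readout.observe();print(s["joint_positions"],s["contact_force"],s["gripper_width"])
im=optics.grab_frame("wrist");cv2.imwrite("pics/w2.png",cv2.resize(im[120:380,200:460,::-1],None,fx=2,fy=2))
p,M=pose(u0,53,28,0,1);print(tgt(p,M))
```

```text
[ 0.11711833  0.02455419 -0.80949202  0.21512873 -0.00408702 -2.20720693] [-0.49520764  0.38452595  0.15276053] 0.019751163110578243
(array([ 0.01, -0.01,  0.14]), array([ 0. ,  0.1, -0.1]))
```

View pics/w2.png

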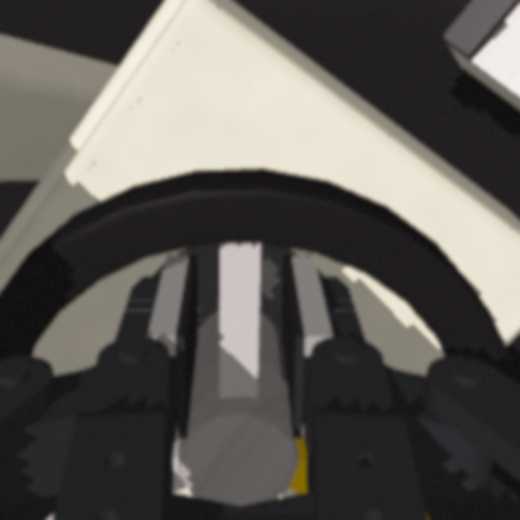

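Call:
{"fn": "move_arm", "kwargs": {
  "rows": "0 0 0.1 0 0 0 0.6; 0 0 0.1 0 0 0 0.6; 0 0 0.1 0 0 0 0.6; -0.03 0.39 0.1 0 0 8 0.6; -0.11 0.77 0.1 0 0 16 0.6; -0.24 1.14 0.1 0 0 24 0.6; -0.43 1.48 0.1 0 0 32 0.6; -0.66 1.8 0.1 0 0 40 0.6",
  "squeeze": 30
}}

```text
t: 5.35
tool_pos: [0.5661, 0.0598, 0.1412]
tool_rot: [0.7, -0.665, 0.168, -0.199]
contact_force: [0.3, 0.9, 2.1]
gripper_width: 0.0072
grip_force: 29.6
```

Call:
{"fn": "move_arm", "kwargs": {
  "rows": "-0.03 0.39 0 0 0 8 0.6; -0.11 0.77 0 0 0 16 0.6; -0.24 1.14 0 0 0 24 0.6; -0.43 1.48 0 0 0 32 0.6; -0.66 1.8 0 0 0 40 0.6; -0.93 2.08 0 0 0 48 0.6; -1.23 2.32 0 0 0 56 0.6; -1.57 2.52 0 0 0 64 0.6"
}}

```text
t: 6.15
tool_pos: [0.544, 0.0739, 0.1294]
tool_rot: [-0.241, 0.935, -0.038, 0.258]
contact_force: [2.8, -2.5, 1.8]
gripper_width: 0.0072
grip_force: 29.4
```

```bash
cat >> h.py <<'E'
def status(u=u0):
    s=readout.observe();M=R.from_quat(s["tool_rot"]).as_matrix()
    x=R.from_euler('z',-u[2]).apply(M[:,0]);phi=np.degrees(np.arctan2(-x[1],x[0]*.866+x[2]*.5))%360
    p,Mt=pose(u,phi,28,0,1)
    print("t",s["t"],"phi",phi.round(2),"tgt",tgt(p,Mt),"q",s["joint_positions"].round(2),"F",s["contact_force"].round(1),"grip",s["gripper_width"],s["grip_force"])
E
python3 - <<'E'
from h import *
status()
im=optics.grab_frame("top");cv2.imwrite("pics/top2.png",im[:,:,::-1])
ct=optics.get_calibration("top");hsv=cv2.cvtColor(im,cv2.COLOR_RGB2HSV)
m=cv2.inRange(hsv,(105,120,50),(125,255,255));m[:,:325]=0;m[:,395:]=0;m[:190]=0;m[240:]=0
c=max(cv2.findContours(m,0,2)[0],key=cv2.contourArea);mm=cv2.moments(c);print(cv2.boundingRect(c))
b=ray(ct,(mm["m10"]/mm["m00"],mm["m01"]/mm["m00"]),.058);print(R.from_euler('z',-u0[2]).apply(b-[u0[0],u0[1],0])*1e3)
E
```

```text
t 6.15 phi 157.32 tgt (array([0.16, 0.16, 0.13]), array([-0.1,  0.2, -0. ])) q [ 0.15 -0.01 -0.91  0.15 -0.02 -0.36] F [ 2.8 -2.5  1.8] grip 0.007180269171142322 29.446556568145752
(333, 201, 19, 31)
[  2.23920925 -87.29336711  58.        ]
```

Call:
{"fn": "move_arm", "kwargs": {
  "rows": "-0.03 0.39 0 0 0 8 0.6; -0.11 0.77 0 0 0 16 0.6; -0.24 1.14 0 0 0 24 0.6; -0.43 1.48 0 0 0 32 0.6; -0.66 1.8 0 0 0 40 0.6; -0.93 2.08 0 0 0 48 0.6; -1.23 2.32 0 0 0 56 0.6; -1.57 2.52 0 0 0 64 0.6"
}}

```text
t: 7.0
tool_pos: [0.5448, 0.1024, 0.1317]
tool_rot: [0.291, 0.921, 0.103, 0.239]
contact_force: [-1.4, -7.9, 5.8]
gripper_width: 0.0073
grip_force: 30.2
```

Run:
```python
from h import *
status()
for n in("top","side"):
    im=optics.grab_frame(n);cv2.imwrite(f"pics/{n}3.png",im[:,:,::-1])
a=cv2.imread("pics/top3.png")[180:250,320:400];b=cv2.imread("pics/side3.png")[180:260,290:370]
cv2.imwrite("pics/c3.png",np.hstack([cv2.resize(a,(400,350),interpolation=2),cv2.resize(b,(350,350),interpolation=2)]))
```

```text
t 7.0 phi 221.2 tgt (array([0.25, 0.02, 0.13]), array([-0. ,  0.3,  0. ])) q [ 0.22 -0.   -0.89  0.16 -0.06  0.81] F [-1.4 -7.9  5.8] grip 0.007295345094853026 30.249997079372406
```

View pics/c3.png

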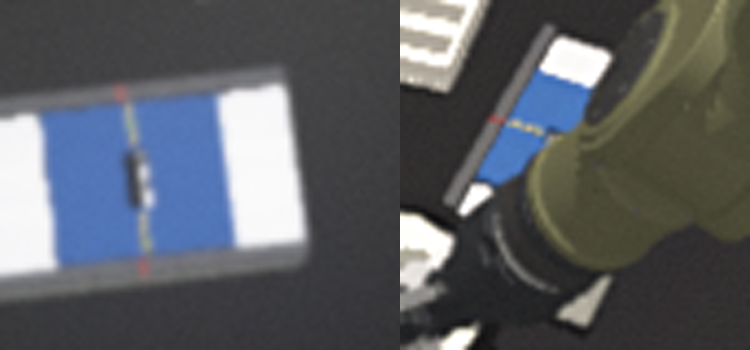

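Call:
{"fn": "move_arm", "kwargs": {
  "rows": "0 0.32 0 0 0 6.5 0.6; -0.05 0.63 0 0 0 13 0.6; -0.1 0.91 0 0 0 19 0.6; -0.1 0.91 0 0 0 19 0.6; -0.1 0.91 0 0 0 19 0.6"
}}

```text
t: 7.6
tool_pos: [0.5502, 0.1089, 0.1353]
tool_rot: [0.437, 0.861, 0.14, 0.219]
contact_force: [0.3, -8.4, 5.3]
gripper_width: 0.0072
grip_force: 30.2
```

```bash
cat > park.py <<'E'
from h import *
import sys
status()
ct=optics.get_calibration("top")
ims=np.mean([optics.grab_frame("top").astype(float) for _ in range(4)],0)
im=ims.astype(np.uint8);cv2.imwrite(f"pics/{sys.argv[1]}.png",im[:,:,::-1])
Ru=R.from_euler('z',-u0[2])
# resample on a unit-frame grid: rows x, cols y, 0.5mm
def rect(z,x0,x1,y0,y1):
    X,Y=np.meshgrid(np.arange(x0,x1,.5),np.arange(y0,y1,.5),indexing='ij')
    P=U(u0,np.stack([X.ravel(),Y.ravel(),np.full(X.size,z)],1));uv=proj(ct,P).reshape(*X.shape,2).astype(np.float32)
    return cv2.remap(ims.astype(np.float32),uv[...,0],uv[...,1],cv2.INTER_CUBIC),np.arange(y0,y1,.5)
def peak(w,ys): w=np.clip(w-np.percentile(w,70),0,None);return (w*ys).sum()/w.sum()
for nm,xa,xb in(("+",49,58),("-",-58,-48)):
    g,ys=rect(60,xa,xb,-120,-80); r=(g[...,0]-g[...,1]).mean(0);print("red",nm,peak(r,ys).round(2))
for nm,xa,xb in(("+",22,42),("-",-42,-22)):
    g,ys=rect(58,xa,xb,-120,-80); r=((g[...,0]+g[...,1])/2-g[...,2]).mean(0);print("yel",nm,peak(r,ys).round(2))
g,ys=rect(58,-40,40,-180,-20);b=(g[...,2]-g[...,0]).mean(0);t=b>(b.max()+np.percentile(b,10))/2;yy=ys[t];print("blue",yy.min(),yy.max(),(yy.min()+yy.max())/2)
E
python3 park.py top4
```

```text
t 7.6 phi 239.93 tgt (array([ 0.24, -0.06,  0.14]), array([0.1, 0.3, 0. ])) q [ 0.23  0.   -0.87  0.17 -0.07  1.15] F [ 0.3 -8.4  5.3] grip 0.007245519584664392 30.174899697303772
red + -99.29
red - -100.57
yel + -99.05
yel - -99.81
blue -153.0 -45.5 -99.25
```

Call:
{"fn": "move_arm", "kwargs": {
  "rows": "0 0 0 0 0 0 2; 0 0 0 0 0 0 2; 0 0 0 0 0 0 2; 0 0 -1.5 0 0 0 2; 0 0 -4 0 0 0 2; 0 0 -7 0 0 0 2; 0 0 -11 0 0 0 4; 0 0 -14 0 0 0 6"
}}

```text
t: 8.6
tool_pos: [0.4778, 0.1031, 0.2561]
tool_rot: [0.436, 0.862, 0.142, 0.217]
contact_force: [0.2, -0.8, 0.1]
gripper_width: 0.0485
grip_force: 0.0
```

```bash
python3 park.py top5
python3 - <<'E'
from h import *
ct=optics.get_calibration("top")
im=optics.grab_frame("top");hsv=cv2.cvtColor(im,cv2.COLOR_RGB2HSV);m=cv2.inRange(hsv,(5,140,120),(18,255,255))
n,l,st,ce=cv2.connectedComponentsWithStats(m)
for i in range(1,n):
    if st[i,4]>15:
        ys,xs=np.nonzero(l==i);P=np.array([ray(ct,(a,b),.068)[:2] for a,b in zip(xs,ys)]);w,v=np.linalg.eigh(np.cov(P.T))
        print(st[i],ce[i].round(1),P.mean(0).round(4),np.degrees(np.arctan2(v[1,1],v[0,1])).round(1),(np.sqrt(12*w)*1e3).round(1))
p=np.array([.464,.314,.20]);x=np.array([-1,0,0])
a=np.radians(180+6);x=np.array([np.cos(a),np.sin(a),0]);z=np.array([0,0,-1.]);print(tgt(p,np.stack([x,np.cross(z,x),z],1)))
E
```

```text
t 8.6 phi 239.91 tgt (array([-0.08,  0.03, 14.23]), array([ 0. , -0.1,  0. ])) q [ 0.26 -0.29 -0.8   0.55 -0.07  1.18] F [ 0.2 -0.8  0.1] grip 0.04853625021515924 0.0
red + -99.31
red - -100.53
yel + -99.05
yel - -99.8
blue -153.0 -45.5 -99.25
[231 236  11  17 127] [236.1 244.2] [0.4835 0.2174] 167.7 [22.9 51.9]
[199 246   9  11  56] [202.9 251.3] [0.462 0.317] 155.3 [15.8 32.4]
[185 279  19  14 129] [193.7 285.8] [0.36   0.3399] 124.2 [20.5 55.3]
(array([19.27,  8.87,  5.12]), array([ 15.8,  27.1, -58.3]))
```

```bash
cat >> h.py <<'E'
def down(p,ang):
    a=np.radians(ang);x=np.array([np.cos(a),np.sin(a),0]);z=np.array([0,0,-1.]);return tgt(p,np.stack([x,np.cross(z,x),z],1))
E
python3 -c "
from h import *
print(down([.462,.316,.19],155))"
```

```text
(array([19.78,  8.41,  5.9 ]), array([ 21.7,  21.2, -28. ]))
```

Call:
{"fn": "move_arm", "kwargs": {
  "rows": "19.8 8.4 5.9 21.7 21.2 -28 4; 19.8 8.4 5.9 21.7 21.2 -28 4; 19.8 8.4 5.9 21.7 21.2 -28 4; 19.8 8.4 5.9 21.7 21.2 -28 4; 19.8 8.4 5.9 21.7 21.2 -28 4; 19.8 8.4 5.9 21.7 21.2 -28 4; 19.8 8.4 5.9 21.7 21.2 -28 4; 19.8 8.4 5.9 21.7 21.2 -28 4"
}}

```text
t: 9.65
tool_pos: [0.4617, 0.3148, 0.1896]
tool_rot: [0.218, 0.976, -0.0, -0.001]
contact_force: [0.1, -0.9, 0.3]
gripper_width: 0.0401
grip_force: 0.0
```

Run:
```python
from h import *
s=readout.observe();print(s["t"],s["tool_pos"],s["joint_positions"].round(2))
c=optics.get_calibration("wrist");im=optics.grab_frame("wrist");cv2.imwrite("pics/w6.png",im[:,:,::-1])
print(recognise("key","wrist"),recognise("key_rest","wrist"))
hsv=cv2.cvtColor(im,cv2.COLOR_RGB2HSV);m=cv2.inRange(hsv,(5,140,80),(18,255,255))
n,l,st,ce=cv2.connectedComponentsWithStats(m)
for i in range(1,n):
    if st[i,4]>50: print(st[i],ce[i].round(1),ray(c,ce[i],.068))
```

```text
9.65 [0.46165215 0.31480175 0.18961171] [ 0.6   0.27 -0.26  1.04  0.    1.04]
[{'extent': [188.8, 219.4, 246.0, 309.1], 'p': 0.82}, {'extent': [246.8, 11.0, 312.2, 96.0], 'p': 0.68}, {'extent': [305.1, 169.5, 340.2, 226.5], 'p': 0.65}, {'extent': [0.0, 340.5, 210.7, 400.0], 'p': 0.18}] [{'extent': [292.1, 143.3, 358.2, 228.7], 'p': 0.93}]
[ 247    8   60   91 2929] [278.8  52.8] [0.35683301 0.33358375 0.068     ]
[315 172  16  33 402] [322.7 186.6] [0.45113874 0.32136375 0.068     ]
[ 184  237   53   74 1610] [215.5 266.3] [0.47456181 0.21656098 0.068     ]
```

View pics/w6.png

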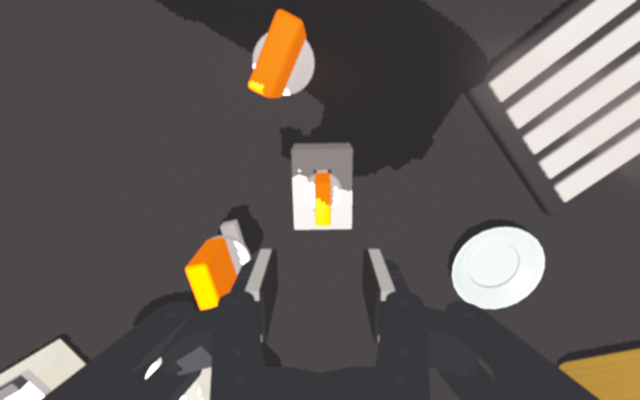

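Run:
```python
from h import *
import itertools
c=optics.get_calibration("wrist")
im=cv2.imread("pics/w6.png")[:,:,::-1];hsv=cv2.cvtColor(np.ascontiguousarray(im),cv2.COLOR_RGB2HSV)
m=cv2.inRange(hsv,(3,120,60),(32,255,255));n,l,st,ce=cv2.connectedComponentsWithStats(m)
i=l[210,322];print(st[i]);ys,xs=np.nonzero(l==i)
rect=cv2.minAreaRect(np.stack([xs,ys],1).astype(np.float32));print(rect)
B=np.array(list(itertools.product((-17,17),(-6,6),(38,74))))
def ext(k):
    P=R.from_euler('z',k[2]).apply(B/1e3)+[k[0],k[1],0];q=proj(c,P).astype(np.float32);h=cv2.convexHull(q)[:,0];mask=np.zeros((400,640),np.uint8)
    return h
def cost(k):
    h=ext(k);M=cv2.moments(h);a=.5*np.arctan2(2*M["mu11"],M["mu20"]-M["mu02"])
    return [M["m10"]/M["m00"],M["m01"]/M["m00"],a%np.pi*100]
mm=cv2.moments((l==i).astype(np.uint8),True);ob=np.array([mm["m10"]/mm["m00"],mm["m01"]/mm["m00"],(.5*np.arctan2(2*mm["mu11"],mm["mu20"]-mm["mu02"]))%np.pi*100]);print(ob)
r=least_squares(lambda k:np.array(cost(k))-ob,[.462,.317,np.radians(155)],diff_step=1e-4);k=r.x;print(k,np.degrees(k[2]),r.fun,ext(k).min(0),ext(k).max(0))
print(down([k[0],k[1],.19],np.degrees(k[2])))
# rest from block: top outline 292..353, rows 143..229
for uv in((292,143),(353,143),(292,229),(353,229)): print(ray(c,uv,.034))
```

```text
[315 172  16  54 788]
((322.5, 198.5), (53.0, 15.0), 90.0)
[322.56979695 198.51395939 156.86982394]
[0.46292745 0.31633886 2.70465729] 154.96544757343702 [ 9.83282132e-06 -6.11970302e-06 -6.63168336e-06] [314.28522 170.91261] [330.98364 225.93729]
(array([-0.02,  0.17,  0.13]), array([ 0.1,  0. , -0.1]))
[0.41694606 0.31070691 0.034     ]
[0.43795788 0.3555583  0.034     ]
[0.484355   0.27706257 0.034     ]
[0.50712232 0.32565838 0.034     ]
```

Call:
{"fn": "move_arm", "kwargs": {
  "rows": "0 0.17 4 0 0 0 4; 0 0.17 8 0 0 0 4; 0 0.17 11 0 0 0 4; 0 0.17 12.2 0 0 0 4; 0 0.17 12.2 0 0 0 4; 0 0.17 12.2 0 0 0 1; 0 0.17 12.2 0 0 0 1; 0 0.17 12.2 0 0 0 1",
  "squeeze": 60
}}

```text
t: 10.6
tool_pos: [0.4642, 0.3182, 0.0707]
tool_rot: [0.217, 0.976, 0.001, 0.001]
contact_force: [-1.6, -0.4, 7.2]
gripper_width: 0.0111
grip_force: 53.6
```

Call:
{"fn": "move_arm", "kwargs": {
  "rows": "0 0 0 0 0 0 1; 0 0 0 0 0 0 1; 0 0 0 0 0 0 1; 0 0 -1 0 0 0 1; 0 0 -3 0 0 0 1; 0 0 -7 0 0 0 1; 0 0 -11 0 0 0 1; 0 0 -14 0 0 0 1"
}}

```text
t: 11.4
tool_pos: [0.4635, 0.318, 0.2121]
tool_rot: [0.217, 0.976, 0.001, 0.001]
contact_force: [0.7, -0.1, -1.0]
gripper_width: 0.0109
grip_force: 53.0
```

Run:
```python
from h import *
s=readout.observe();print(s["t"],s["tool_pos"],s["joint_positions"].round(2),s["contact_force"],s["gripper_width"],s["grip_force"])
im=optics.grab_frame("wrist");cv2.imwrite("pics/w7.png",im[150:400,200:440,::-1])
b=U(u0,(0,-100,0))[0];print(b,down([b[0],b[1],.208],180+np.degrees(u0[2])))
```

```text
11.4 [0.4635391  0.31796152 0.21212787] [ 0.6   0.26 -0.22  1.09  0.    1.04] [ 0.65069327 -0.07559249 -1.00078461] 0.01087445253293316 53.03961932659149
[ 0.56862872 -0.11291196  0.        ] (array([-27.65, -34.79,   0.72]), array([  0.4,   0.4, -31.3]))
```

Call:
{"fn": "move_arm", "kwargs": {
  "rows": "-1.5 -2 -4 0 0 -3 1; -27.6 -34.8 -4 0.4 0.4 -31 1; -27.6 -34.8 -4 0.4 0.4 -31 1; -27.6 -34.8 -4 0.4 0.4 -31 1; -27.6 -34.8 -4 0.4 0.4 -31 1; -27.6 -34.8 -4 0.4 0.4 -31 1; -27.6 -34.8 -4 0.4 0.4 -31 1; -27.6 -34.8 -4 0.4 0.4 -31 1"
}}

```text
t: 12.25
tool_pos: [0.5469, -0.0368, 0.2494]
tool_rot: [-0.052, 0.999, -0.003, -0.004]
contact_force: [1.2, 1.1, -1.7]
gripper_width: 0.0114
grip_force: 53.2
```

Run:
```python
from h import *
b=U(u0,(0,-100,0))[0];print(readout.observe()["tool_pos"],down([b[0],b[1],.19],180+np.degrees(u0[2])))
```

```text
[ 0.54687017 -0.03677553  0.24935165] (array([-1.42, -7.77,  5.96]), array([-0.3, -0.4, -0.3]))
```

Call:
{"fn": "move_arm", "kwargs": {
  "rows": "-1.4 -4 2 0 0 0 1; -1.4 -7 5 0 0 0 1; -1.4 -7 6 0 0 0 1; -1.4 -7 6 0 0 0 1; -1.4 -7 6 0 0 0 1"
}}

```text
t: 12.75
tool_pos: [0.5673, -0.1026, 0.1893]
tool_rot: [-0.052, 0.999, -0.002, -0.004]
contact_force: [-0.4, 0.5, -0.6]
gripper_width: 0.0113
grip_force: 53.3
```

Run:
```python
from h import *
s=readout.observe();b=U(u0,(0,-100,0))[0];print(s["tool_pos"],s["joint_positions"].round(2),down([b[0],b[1],.16],180+np.degrees(u0[2])))
c=optics.get_calibration("wrist");im=optics.grab_frame("wrist");cv2.imwrite("pics/w8.png",im[:,:,::-1]);cv2.imwrite("pics/w8c.png",cv2.resize(im[100:400,140:500,::-1],None,fx=2,fy=2))
print("slot pred",proj(c,U(u0,[(0,-100,58),(17.5,-100,58),(-17.5,-100,58),(53,-100,60),(-53,-100,60)])).round(1).tolist())
```

```text
[ 0.56730734 -0.10257009  0.18932953] [-0.18  0.31 -0.21  1.06 -0.01 -0.28] (array([-0.05, -1.03,  2.94]), array([-0.2, -0.5, -0.2]))
slot pred [[307.5, 200.6], [307.8, 221.8], [307.2, 178.6], [308.3, 263.5], [306.4, 131.4]]
```

View pics/w8c.png

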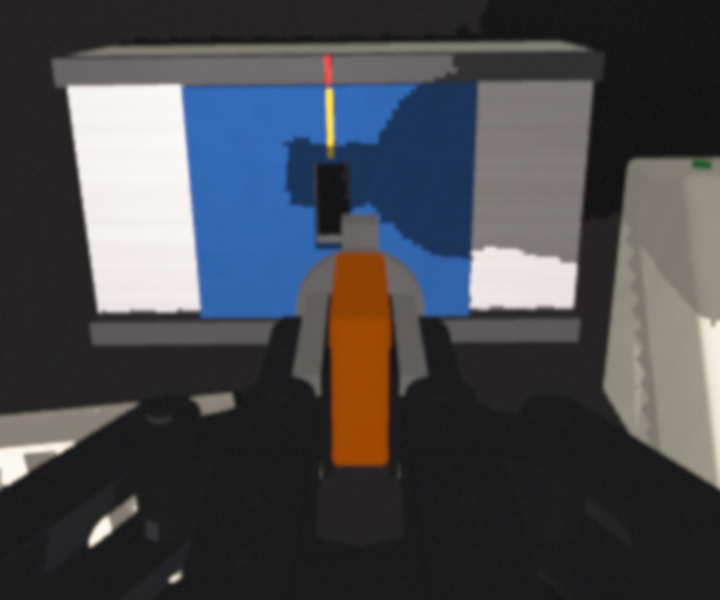

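Call:
{"fn": "move_arm", "kwargs": {
  "rows": "0 -1 0 -0.2 -0.5 0 1; 0 -1 1.5 -0.2 -0.5 0 1; 0 -1 3 -0.2 -0.5 0 1; 0 -1 4 -0.2 -0.5 0 1; 0 -1 4 -0.2 -0.5 0 1; 0 -1 4 -0.2 -0.5 0 1"
}}

```text
t: 13.4
tool_pos: [0.5682, -0.1135, 0.1491]
tool_rot: [-0.052, 0.999, -0.001, 0.0]
contact_force: [0.1, -0.5, -1.7]
gripper_width: 0.0112
grip_force: 53.3
```

Run:
```python
from h import *
s=readout.observe();b=U(u0,(0,-100,0))[0];print(s["tool_pos"],down([b[0],b[1],.14],180+np.degrees(u0[2])))
c=optics.get_calibration("wrist");im=optics.grab_frame("wrist");cv2.imwrite("pics/w9c.png",cv2.resize(im[100:300,220:420,::-1],None,fx=3,fy=3,interpolation=2))
print("slot pred",(proj(c,U(u0,[(0,-100,58),(17.5,-107,58),(-17.5,-93,58),(53,-100,60),(-53,-100,60)]))-[220,100]).round(1)*3)
k=R.from_quat(s["tool_rot"]);K=lambda z:(proj(c,s["tool_pos"]+k.apply(np.array([[15,-5,z],[15,5,z],[-15,0,z]])/1e3))-[220,100])*3
print("head bottom pred",K(65).round(0),"collar",)
```

```text
[ 0.56817326 -0.11347416  0.14911702] (array([-0.05,  0.05,  0.91]), array([-0.1, -0. , -0.3]))
slot pred [[303.6 353.4]
 [272.7 426.3]
 [336.  276.9]
 [304.2 568.8]
 [303.  111.3]]
head bottom pred [[275. 325.]
 [327. 325.]
 [301. 467.]] collar
```

View pics/w9c.png

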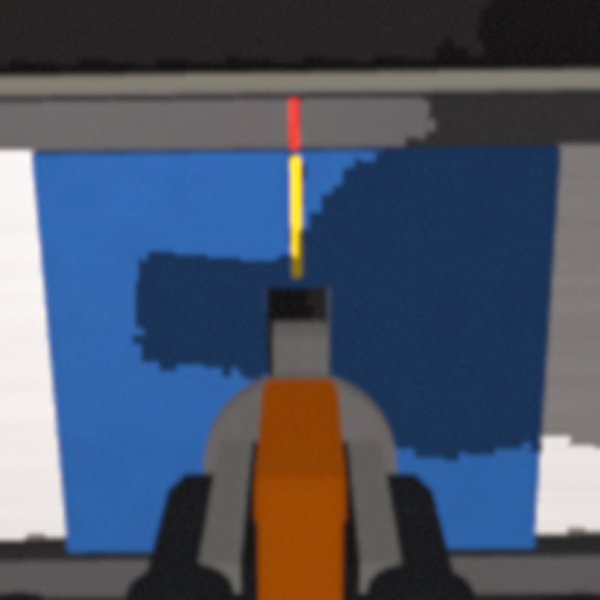

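Run:
```python
from h import *
s=readout.observe();c=optics.get_calibration("wrist")
q=lambda p,u=u0:(proj(c,U(u,[p]))[0]-[220,100])*3
for nm,p,o in(("rail out",(-58,-100,60),95),("rail in",(-48,-100,60),150),("car -47",(-47,-100,58),152),("slot end",(-17.5,-100,58),288),("car +47",(47,-100,58),551)): print(nm,q(p).round(0),"obs",o)
C={"car l":((-47,-155,58),(36,152)),"car r":((-47,-45,58),(558,147)),"car l2":((47,-155,58),(67,551)),"car r2":((47,-45,58),(534,548)),"s1":((-17.5,-107,58),(268,289)),"s2":((-17.5,-93,58),(328,289)),"r1":((-48,-100,60),(294,150)),"r2":((-58,-100,60),(294,96))}
# fit camera-image model: unit pose + focal fixed
f=lambda v:np.concatenate([q(p,v)-o for p,o in C.values()])/3
r=least_squares(f,u0);print(r.x-u0,f(r.x).reshape(-1,2).round(1).tolist())
# collar top & handle & head in tool frame
k=R.from_quat(s["tool_rot"]);K=lambda P:((proj(c,s["tool_pos"]+k.apply(np.atleast_2d(P)/1e3))-[220,100])*3).round(0).tolist()
for zo in(62,65,68): print(zo,"head bottom",K([15,0,zo]),"head top edge",K([15,0,zo-8]),"collar edge top",K([16,0,zo-32]),"collar l,r",K([[0,-16,zo-32],[0,16,zo-32]]),"handle bottom",K([17,0,zo-32]))
b=U(r.x,(0,-100,0))[0];print(down([b[0],b[1],.14],180+np.degrees(r.x[2])))
```

```text
rail out [304.  84.] obs 95
rail in [304. 134.] obs 150
car -47 [304. 138.] obs 152
slot end [304. 275.] obs 288
car +47 [305. 540.] obs 551
[ 0.00219846 -0.00110495  0.00671696] [[-1.9, 0.6], [1.3, 0.5], [-0.1, 0.3], [0.2, 0.1], [-1.0, -0.4], [0.6, -0.6], [0.5, -0.8], [0.4, 0.7]]
62 head bottom [[301.0, 331.0]] head top edge [[301.0, 345.0]] collar edge top [[301.0, 392.0]] collar l,r [[202.0, 483.0], [400.0, 483.0]] handle bottom [[301.0, 386.0]]
65 head bottom [[301.0, 325.0]] head top edge [[301.0, 340.0]] collar edge top [[301.0, 385.0]] collar l,r [[204.0, 474.0], [398.0, 475.0]] handle bottom [[301.0, 379.0]]
68 head bottom [[301.0, 320.0]] head top edge [[301.0, 334.0]] collar edge top [[301.0, 378.0]] collar l,r [[206.0, 466.0], [396.0, 466.0]] handle bottom [[301.0, 372.0]]
(array([-0.3 , -0.07,  0.94]), array([-0.1,  0. , -0.6]))
```

Call:
{"fn": "move_arm", "kwargs": {
  "rows": "-0.33 -0.07 0 -0.1 0 -0.6 1; -0.33 -0.07 0.5 -0.1 0 -0.6 1; -0.33 -0.07 1.2 -0.1 0 -0.6 1; -0.33 -0.07 1.8 -0.1 0 -0.6 1; -0.33 -0.07 2.2 -0.1 0 -0.6 1; -0.33 -0.07 2.2 -0.1 0 -0.6 1"
}}

```text
t: 14.05
tool_pos: [0.5705, -0.1137, 0.1255]
tool_rot: [-0.057, 0.998, 0.001, -0.001]
contact_force: [0.1, -1.4, -0.6]
gripper_width: 0.0113
grip_force: 53.3
```

Run:
```python
from h import *
s=readout.observe();print(s["tool_pos"],s["contact_force"])
u=u0+[.0022,-.0011,.0067]
b=U(u,(0,-100,0))[0];print(down([b[0],b[1],.12],180+np.degrees(u[2])))
c=optics.get_calibration("wrist");im=optics.grab_frame("wrist");cv2.imwrite("pics/w10c.png",cv2.resize(im[130:290,240:400,::-1],None,fx=3.7,fy=3.7,interpolation=2))
```

```text
[ 0.57050989 -0.11374936  0.12547736] [ 0.07222428 -1.43514138 -0.5765261 ]
(array([-0.1 , -0.03,  0.55]), array([ 0.1, -0.1, -0.1]))
```

View pics/w10c.png

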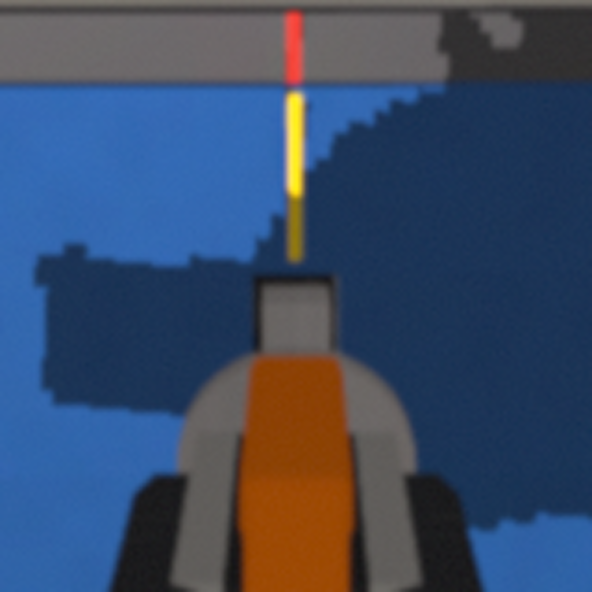

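Call:
{"fn": "move_arm", "kwargs": {
  "rows": "-0.12 0 0 0 0 0 1; -0.12 0 0 0 0 0 1; -0.12 0 0.4 0 0 0 1; -0.12 0 0.8 0 0 0 1; -0.12 0 1.2 0 0 0 1; -0.12 0 1.2 0 0 0 1"
}}

```text
t: 14.7
tool_pos: [0.5718, -0.1136, 0.1137]
tool_rot: [-0.057, 0.998, 0.0, -0.001]
contact_force: [-0.5, -0.4, -1.5]
gripper_width: 0.011
grip_force: 53.3
```

Call:
{"fn": "move_arm", "kwargs": {
  "rows": "0 0 0.5 0 0 0 1; 0 0 0.9 0 0 0 1; 0 0 1.3 0 0 0 1; 0 0 1.6 0 0 0 1; 0 0 1.75 0 0 0 1; 0 0 1.75 0 0 0 1; 0 0 1.75 0 0 0 1"
}}

```text
t: 15.4
tool_pos: [0.5725, -0.1138, 0.0971]
tool_rot: [-0.057, 0.998, 0.0, -0.0]
contact_force: [0.4, -0.4, 0.0]
gripper_width: 0.0109
grip_force: 53.3
```

Call:
{"fn": "move_arm", "kwargs": {
  "rows": "0 0 0.1 0 0 0 1; 0 0 0.1 0 0 0 1; 0 0 0.2 0 0 0 1; 0 0 0.2 0 0 0 1"
}}

```text
t: 15.8
tool_pos: [0.5724, -0.1137, 0.095]
tool_rot: [-0.057, 0.998, 0.0, -0.0]
contact_force: [0.6, 0.4, -1.4]
gripper_width: 0.0112
grip_force: 53.3
```

Call:
{"fn": "move_arm", "kwargs": {
  "rows": "0 0 0.1 0 0 0 1; 0 0 0.1 0 0 0 1; 0 0 0.2 0 0 0 1; 0 0 0.2 0 0 0 1"
}}

```text
t: 16.2
tool_pos: [0.5726, -0.1138, 0.0946]
tool_rot: [-0.057, 0.998, 0.0, 0.0]
contact_force: [-4.2, 0.7, 12.2]
gripper_width: 0.0109
grip_force: 55.4
```

Call:
{"fn": "move_arm", "kwargs": {
  "rows": "0 0 -0.1 0 0 0 1; 0 0 -0.1 0 0 8 1; 0 0 -0.1 0 0 16 1; 0 0 -0.1 0 0 24 1; 0 0 -0.1 0 0 32 1; 0 0 -0.1 0 0 40 1; 0 0 -0.1 0 0 48 1; 0 0 -0.1 0 0 48 1"
}}

```text
t: 17.0
tool_pos: [0.5733, -0.1139, 0.0947]
tool_rot: [0.354, 0.935, 0.0, 0.0]
contact_force: [-0.7, -0.9, 3.4]
gripper_width: 0.0113
grip_force: 54.0
```

Call:
{"fn": "move_arm", "kwargs": {
  "rows": "0 0 0 0 0 8 1; 0 0 0 0 0 16 1; 0 0 0 0 0 24 1; 0 0 0 0 0 32 1; 0 0 0 0 0 38 1; 0 0 0 0 0 42 1; 0 0 0 0 0 42 1; 0 0 0 0 0 42 1"
}}

```text
t: 17.8
tool_pos: [0.5732, -0.1139, 0.0947]
tool_rot: [0.664, 0.748, 0.0, 0.0]
contact_force: [0.3, -0.5, 4.7]
gripper_width: 0.0112
grip_force: 54.2
```

Run:
```python
from h import *
s=readout.observe();M=R.from_quat(s["tool_rot"]).as_matrix();print(np.degrees(np.arctan2(M[1,0],M[0,0]))-6.4,s["moment"],s["contact_force"],s["joint_positions"].round(2))
```

```text
90.3863070639526 [-0.07549789 -0.07320224 -0.06464166] [ 0.26141341 -0.53084197  4.69492017] [-0.2   0.4  -0.32  0.86  0.    1.26]
```

Call:
{"fn": "move_arm", "kwargs": {
  "rows": "0 0 0 0 0 0 4; 0 0 0 0 0 0 4; 0 0 0 0 0 0 4; 0 0 0 0 0 0 4; 0 0 -1 0 0 0 4; 0 0 -3 0 0 0 4; 0 0 -7 0 0 0 4; 0 0 -12 0 0 0 4"
}}

```text
t: 18.6
tool_pos: [0.571, -0.1135, 0.2142]
tool_rot: [0.666, 0.746, -0.001, -0.002]
contact_force: [1.5, -0.4, 0.3]
gripper_width: 0.0401
grip_force: 0.0
```

Run:
```python
from h import *
s=readout.observe();print(s["tool_pos"],s["gripper_width"],s["contact_force"])
im=optics.grab_frame("wrist");cv2.imwrite("pics/w11.png",im[:,:,::-1])
```

```text
[ 0.57098273 -0.1135099   0.21416876] 0.04012626683544883 [ 1.52848601 -0.38244351  0.32555529]
```

View pics/w11.png

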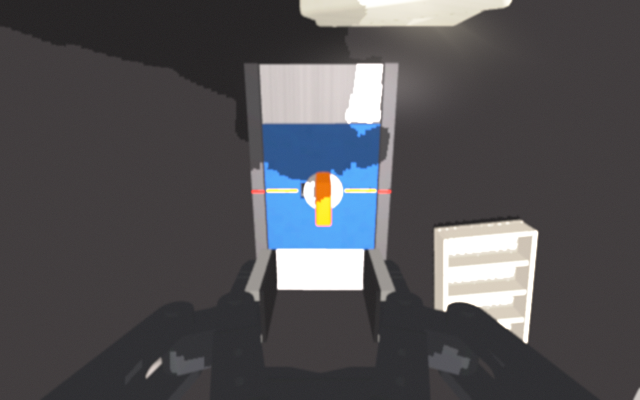

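The key stands upright at (322,192) with its collar on the carriage. Its handle lies across the slot, and the yellow lines at row 190 are level with the red lines at row 191. The gripper is clear.

```bash
python3 -c "
from station import manip;print(manip.close_job())"
```

```text
the job is handed in; nothing more can be done
None
```

The job is handed in at about 19 s of the 72 s allowed: the last picture showed the carriage parked on the red lines and the smallest T-key seated with its handle across the slot, released and with the gripper clear, but no verdict was returned.

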